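Centre-punch the drill spot on a bracket blank

ROBOT

A 7-joint arm with a two-finger parallel gripper is mounted at the origin on the work surface. World frame = base frame: x ahead of the robot, y to its left, z up, the work surface at z = 0. Lengths are in m, angles in rad, forces in N, time in s.
With the tool pointing down it reaches from about 0.4 to 0.875 m from the base axis. Payload 19.3 kg.
Tool frame: the origin (TCP) lies midway between the tips of the shut fingers; the grasp point (between the pads) lies 19 mm behind it; z points along the fingers, y is the line along which they close (so a half turn about z gives the same grasp; the last joint's range is limited). The gripper opens to 85 mm and grips with 20 to 120 N. Pads are 22 mm wide; open, the fingers measure 114 mm over their backs; the gripper's body (76 mm by 85 mm) begins 54 mm behind the grasp point. The pads swing forward as they close: fully open they stand 13 mm farther back than shut.
Start: joints at [-1.229, 0.521, -0.036, 1.599, 0.021, 1.021, -0.113], TCP at [0.25, 0.573, 0.231] pointing down, gripper open.
Joint ranges: [-2.91, 2.91], [-0.3, 2.13], [-1.5, 1.42], [0.17, 2.43], [-1.26, 4.41], [0.16, 1.93], [-2.52, 2.52]. Speed limits (rad/s): [1.89, 1.89, 2.39, 2.39, 3.01, 3.01, 3.01].

INTERFACE

Orientations are given as a unit quaternion [x, y, z, w].
In Python, from rig import move_to, move_l, goto_joints, grip, dwell, inverse_kinematics, read_state, camera, get_calibration, PlanningError, finish_job gives the robot as it stands. The module is installed in compiled form; this text tells all that it offers. Calls block until the motion is done:
- move_to(position, orientation): joint-space move of the TCP to a pose.
- move_l(position, frame=None, max_speed=0.15): straight line of the TCP; frame=None keeps the orientation; max_speed is the mean speed in m/s.
- goto_joints(angles): joint-space move.
- grip(opening, effort=None): opening from 0.0 (shut) to 1.0 (fully open); effort is the grip in N (None keeps the last); returns when the fingers have stopped.
- dwell(seconds).
- inverse_kinematics(position, orientation): joint angles nearest the present ones, or None.
- read_state(): the state.
- camera(name): name is "side" or "top" or "wrist"; returns (picture, depth): 420x560x3 uint8, red, green, blue; 420x560 float32, m along the optical axis (not along the pixel's ray), 0 where there is no reading.
- get_calibration(name): a dict with "camera_matrix" (3x3 intrinsics, pixels), "k1" (the pictures are not rectified: a ray, as slopes to the right and down, at radius r is drawn at 1 + k1 r^2 times it, then the intrinsics apply), "extrinsics" (4x4, takes a point from world to camera coordinates); the wrist camera has in their place "hand_eye" (4x4, takes a point from camera to tool coordinates, whose origin is the TCP and whose axes are the flange's). Camera axes: x right, y up, looking along -z (the intrinsics and any distortion apply to the point x, -y, -z); pixel columns grow to the right and rows downward; lengths in m; the calibration is good to about 2 mm. A picture is of the moment at which its call begins: read the wrist's pose just before it. get_calibration takes no time and is no camera call.
A pose or a line that the arm cannot do raises PlanningError and nothing moves.
- finish_job(): hands the job in; it is judged then, once.
The state is a dict: "time_s": time; "joints": joint angles; "qd": joint speeds; "effort": joint torques, N m; "ee_pos": TCP position; "eef_rot": TCP orientation; "contact_force": force on the tool from outside, world axes, zero at the start; "wrist_torque": the same for the moment, N m; "grip_width": opening from 0.0 (shut) to 1.0 (fully open); "finger_force": force on a finger pad.
Only numpy, scipy, OpenCV 4.12 (cv2) and the standard library are available. Lean on these libraries where they do the work, as an engineer would, in place of code of your own. Each camera call takes 0.05 s, during which the arm holds its last target. There are 200 camera calls.

TASK

Take the spring-loaded centre punch from its leaning rest, set its point inside the small scribed circle on the bracket blank and, holding it upright, press straight down until its hidden spring snaps. Then lay the punch back in its leaning rest, point on the foot, and let go. Do not let it snap anywhere else, and leave the other things on the bench where they are.

Things in the scene. Friction and masses are not known exactly. Their poses are not given: they have to be found in the camera images.
- punch: plain steel automatic centre punch, round, 165 mm long, 0.25 kg. Origin on the axis at its point (plunger out); z up the axis to the cap. Plunger (12 mm thick, blunt 5 mm point) z 0-32 mm; barrel 24 mm in diameter z 44-112; ringed grip neck 20 mm in diameter z 116-154 (take it here); cap 24 mm wide z 156-165. Starts in the rest, leaning 0.52 rad from vertical. Free to roll about its axis
- punch_point (a point): the point of the punch's plunger; moves up with the plunger when it is pressed in
- punch_top (a point): centre of the end face of the cap, 165 mm up the punch's axis
- plunger (a joint): how far the plunger is pushed into the barrel: 0 out, 0.012 m fully in. The push needed climbs from 5 N to about 16 N near 0.004 m, then gives way (the snap), falling to 9 N at 0.009 m and about 4 N at the stop, 0.012 m. Past 0.009 m counts as snapped. It comes out again by itself when relieved
- rest: fixed rest, grey base 130 x 84 mm. Dark steel V trough leaning 0.52 rad from vertical, upper end to the rest's own -x (roughly to the robot), open to +x and up; foot plate below with a 12 mm lip at its +x edge. Trough cradles the punch from 20 to 105 mm up its length. Origin under the base, z up; seated punch axis at y 0, from x 55, z 38 mm (foot) to x -27, z 181 mm (cap end)
- rest_foot (a point): the place on the rest's foot plate where the punch's point stands
- rest_top (a point): where the centre of the punch's cap end is when the punch lies in the rest
- work: fixed dark steel bench block 100 x 150 x 35 mm with an aluminium bracket blank 66 x 190 x 6 mm strapped on it (along y, upper face at z 41 mm). The -y half has a drilled hole and a grey strap with two nuts, 18 mm above the blank; the +y half is free and has the scribed circle. Origin under the block, z up. Any yaw
- mark (a point): centre of the scribed circle (16 mm across, with a thin cross through it 34 mm wide) on the blank's upper face, 55 mm from the block's centre along its +y
- screwdriver: red-handled screwdriver, 200 mm, lying between the rest and the block; a bystander, to be left where it is
- brush: wooden brush, 190 mm, lying flat; a bystander, to be left where it is
- knife: blue-handled screwdriver, 150 mm, lying flat; a bystander, to be left where it is
There are look-alikes about, which are no part of the job. Leave any pink or red look-alike of the rest alone.

How it is judged:
On the way:
1. the punch snaps (plunger in past 9 mm) against the blank with its point within 8 mm of the circle's centre, upright within 0.2 rad (value of joint plunger above 0.009 m and horizontal distance between punch_point and mark below 0.008 m and distance between punch_point and mark below 0.01 m and angle between punch's own z axis and vertical below 0.2 rad and contact force between punch and work above 0.5 N), for 0.05 s.
At the end, for the whole second after the job is handed in: The punch lies released and at rest in its leaning rest, point within 20 mm of the foot's centre and cap end within 25 mm of its seated place, plunger out again (distance between punch_point and rest_foot below 0.02 m and distance between punch_top and rest_top below 0.025 m and value of joint plunger below 0.003 m and contact force between punch and rest above 0.5 N and linear speed of punch below 0.02 m/s); the robot touches nothing.
It fails at once if the punch snaps away from the scribed circle (plunger in past 9 mm with the point more than 12 mm from its centre) (value of joint plunger above 0.009 m and distance between punch_point and mark above 0.012 m).
It fails at once if one of the two screwdrivers or the brush is moved by more than 30 mm (distance of any of screwdriver, brush, knife from where it was at the start of the episode above 0.03 m).
It also fails if it takes over 51 s, if anything falls off the work surface, if the arm or the gripper's body presses on something with over 40 N, if the wrist force passes 120 N, or if a joint passes its speed limit or range.

## Working session

There is one attempt and no reset: what is moved stays moved. The work goes in short steps, each a Python script; the robot and the scene stay as the last script left them, time stands still between calls to the robot, and variables do not carry over. Pictures are saved under pics/ and viewed, at most 10 in all, crops included, and the job is handed in when it is done.

```bash
mkdir -p pics
cat > h.py <<'E'
import numpy as np, cv2
from rig import *
from scipy.spatial.transform import Rotation as R
def cam_to_world(name, st=None):
    c=get_calibration(name)
    if name=="wrist":
        T=np.eye(4);T[:3,:3]=R.from_quat(st["eef_rot"]).as_matrix();T[:3,3]=st["ee_pos"]
        return T@np.array(c["hand_eye"])
    return np.linalg.inv(np.array(c["extrinsics"]))
def ray(name,uv):
    c=get_calibration(name);K=np.array(c["camera_matrix"],float)
    p=cv2.undistortPoints(np.array(uv,float).reshape(-1,1,2),K,np.array([c["k1"],0,0,0.]))[:,0]
    return np.c_[p[:,0],-p[:,1],-np.ones(len(p))]
def pix(name,uv,depth=None,z=None,st=None):
    """world points of pixels by depth picture, or by a known height z"""
    T=cam_to_world(name,st);r=ray(name,uv)
    if z is None:
        d=np.array([np.median(depth[int(v)-1:int(v)+2,int(u)-1:int(u)+2]) for u,v in uv])
    else:
        rw=r@T[:3,:3].T; d=(z-T[2,3])/rw[:,2]
    return (r*d[:,None])@T[:3,:3].T+T[:3,3]
def snap(name,tag):
    st=read_state();im,d=camera(name);np.savez(f"pics/{tag}.npz",im=im,d=d,p=st["ee_pos"],q=st["eef_rot"])
    cv2.imwrite(f"pics/{tag}.png",im[:,:,::-1]);return im,d,st
E
python3 - <<'E'
from h import *
a=snap("top","top0")[0];b=snap("side","side0")[0]
s=read_state();print(s["time_s"],s["ee_pos"],s["eef_rot"],s["contact_force"])
for n in("top","side"):print(cam_to_world(n).round(3))
print(get_calibration("wrist"))
E
```

```text
0.1 [0.25007662 0.57246757 0.23078741] [ 2.04468353e-01  9.78873044e-01 -5.02507856e-04 -6.34292772e-05] [-0.23031762  0.31735548 -0.45778114]
[[-0.006  0.987 -0.162  0.173]
 [-1.    -0.004  0.015  0.037]
 [ 0.014  0.162  0.987  1.763]
 [ 0.     0.     0.     1.   ]]
[[-0.987  0.099 -0.127  0.281]
 [-0.161 -0.576  0.802  1.035]
 [ 0.007  0.812  0.584  0.846]
 [ 0.     0.     0.     1.   ]]
{'camera_matrix': array([[289.92988718,   0.        , 278.28624378],
       [  0.        , 289.92988718, 207.07951146],
       [  0.        ,   0.        ,   1.        ]]), 'k1': 0.00515034724838951, 'hand_eye': array([[-1.55297523e-04,  9.53114458e-01,  3.02609991e-01,
         7.76468813e-02],
       [ 9.99999655e-01,  3.94969677e-04, -7.30821343e-04,
        -1.22336035e-04],
       [-8.16078158e-04,  3.02609773e-01, -9.53114190e-01,
        -1.42283255e-01],
       [ 0.00000000e+00,  0.00000000e+00,  0.00000000e+00,
         1.00000000e+00]])}
```

View pics/top0.png

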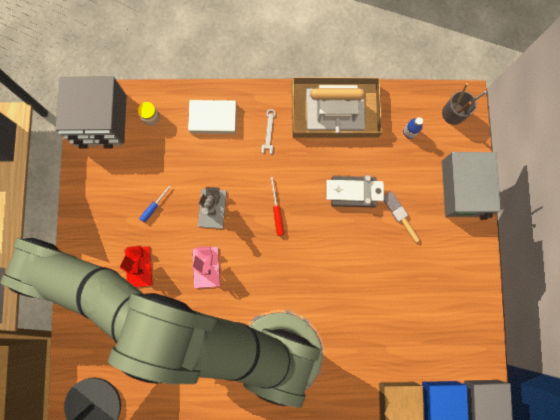

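View pics/side0.png

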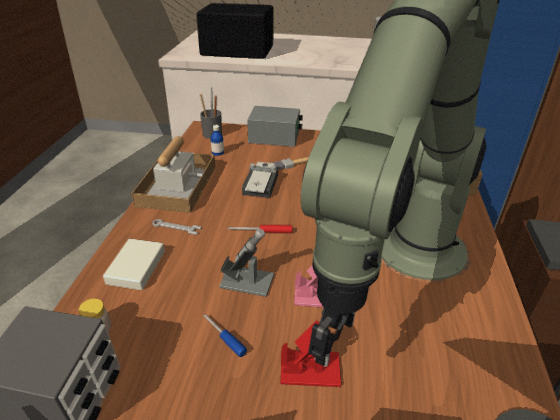

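The top view shows the grey rest with the punch at about (212,207), the block at (355,191) with the mark near (337,190), and the red screwdriver at (277,205). The side view shows the punch in the rest at (245,255), with its cap end at (260,233). I'll enlarge the rest and the block.

Run:
```python
from h import *
im=cv2.imread("pics/top0.png");s=cv2.imread("pics/side0.png")
f=lambda c:cv2.resize(c,(400,300),interpolation=cv2.INTER_CUBIC)
out=np.vstack([np.hstack([f(im[172:247,170:270]),f(im[155:230,310:410])]),np.hstack([f(s[217:307,190:310]),f(s[150:225,210:310])])])
cv2.imwrite("pics/crop0.png",out)
d=np.load("pics/top0.npz")["d"]
print(pix("top",[(212,207),(337,190),(200,225),(225,225),(205,189),(227,189),(327,180),(383,181),(328,201),(277,205),(206,205)],d).round(3))
```

```text
[[ 0.464  0.21   0.126]
 [ 0.536 -0.195  0.039]
 [ 0.425  0.262  0.008]
 [ 0.426  0.179 -0.002]
 [ 0.547  0.247  0.008]
 [ 0.549  0.174 -0.001]
 [ 0.579 -0.167  0.001]
 [ 0.574 -0.358  0.002]
 [ 0.506 -0.168  0.   ]
 [ 0.489  0.005  0.022]
 [ 0.464  0.225  0.162]]
```

View pics/crop0.png

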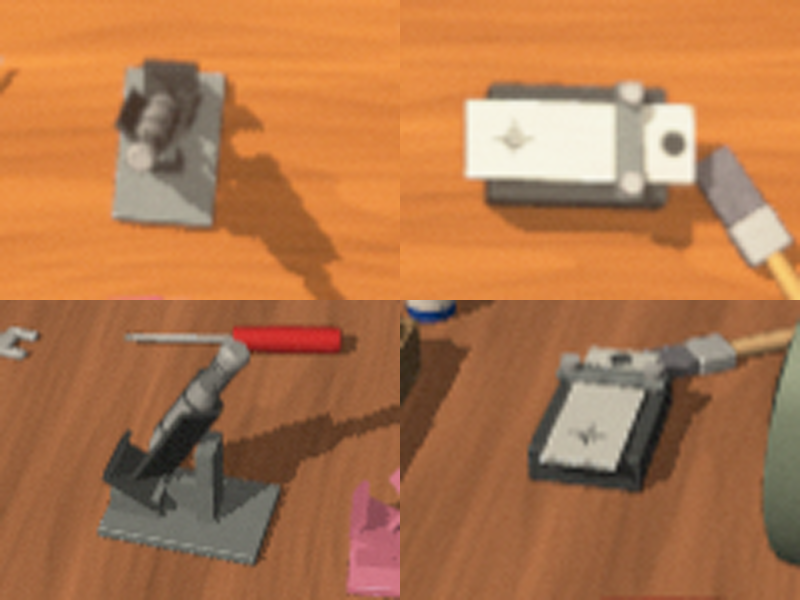

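The crops show the mark at (338.5,189) in the top view and (257,183.8) in the side view. The punch cap is at (205.3,211.3) top and (260.5,232) side. The rest's base corners in the top view are (226,191), (198.3,226.5) and (222.5,228.5).

Run:
```python
from h import *
print("mark",pix("top",[(338.5,189)],z=.041),pix("side",[(257,183.8)],z=.041))
print("cap",pix("top",[(205.3,211.3)],z=.181),pix("side",[(260.5,232)],z=.181))
c=pix("top",[(226,191),(222.5,228.5),(198.3,226.5)],z=.008);print("base",c)
v=c[0]-c[1];print("yaw",np.arctan2(v[1],v[0]),np.linalg.norm(v)); w=c[2]-c[1];print("yaw2",np.arctan2(-w[0],w[1]),np.linalg.norm(w))
e=pix("top",[(426.-100,0)],z=0)
# block: blank's corners in crop
b=pix("top",[(310+(u-400)/4,155+v/4) for u,v in [(466,100),(694,106),(692,184),(466,178)]],z=.041);print(b)
v=(b[0]+b[3]-b[1]-b[2]);print("blockyaw",np.arctan2(-v[0],v[1]),"mark pred",b.mean(0)+.055*v/np.linalg.norm(v))
```

```text
mark [[ 0.53861501 -0.19950925  0.041     ]] [[ 0.53570519 -0.19368656  0.041     ]]
cap [[0.44154821 0.2245065  0.181     ]] [[0.44122388 0.23103851 0.181     ]]
base [[0.54003052 0.1762307  0.008     ]
 [0.41252277 0.18679362 0.008     ]
 [0.4195828  0.26760186 0.008     ]]
yaw -0.08265267050706611 0.12794452575016402
yaw2 -0.08714642269826764 0.08111606530478677
[[ 0.56933679 -0.16022822  0.041     ]
 [ 0.56385342 -0.35124725  0.041     ]
 [ 0.49757114 -0.34685116  0.041     ]
 [ 0.50324215 -0.15871962  0.041     ]]
blockyaw -0.029410900050483312 mark pred [ 0.53511824 -0.19928535  0.041     ]
```

```bash
cat >> h.py <<'E'
TH=0.52
def ori(yaw,tilt,sg):
    """tool z = down the punch axis; tilt: lean of the upper end towards the robot"""
    z=np.array([np.sin(tilt)*np.cos(yaw),np.sin(tilt)*np.sin(yaw),-np.cos(tilt)])
    y=sg*np.array([-np.sin(yaw),np.cos(yaw),0]);return R.from_matrix(np.c_[np.cross(y,z),y,z]).as_quat()
E
python3 - <<'E'
from h import *
yaw=-.085
cap=np.array([.445,.226,.181]); a=np.array([-np.sin(TH)*np.cos(yaw),-np.sin(TH)*np.sin(yaw),np.cos(TH)])
for sg in(1,-1):
  q=ori(yaw,TH,sg); qu=ori(yaw,0,sg)
  for n,p,qq in(("pre",cap+.09*a,q),("grasp",cap-.046*a,q),("mark",np.array([.537,-.197,.041+.119]),qu),("markhi",np.array([.537,-.197,.25]),qu)):
    j=inverse_kinematics(p,qq);print(sg,n,p.round(3),None if j is None else np.round(j,2))
q=ori(yaw,TH,1)
E
```

```text
1 pre [0.4   0.23  0.259] [-1.15  0.08  0.19  2.3   0.78  0.63 -0.09]
1 grasp [0.468 0.224 0.141] [-1.23  0.47  0.53  2.33  1.23  0.17 -0.5 ]
1 mark [ 0.537 -0.197  0.16 ] [ 0.03  0.55  0.3   1.82 -0.22  0.81  1.93]
1 markhi [ 0.537 -0.197  0.25 ] [-0.12  0.46  0.52  1.74 -0.26  1.01  1.98]
-1 pre [0.4   0.23  0.259] [-2.1   0.34  1.42  2.33  0.11  0.4  -2.5 ]
-1 grasp [0.468 0.224 0.141] None
-1 mark [ 0.537 -0.197  0.16 ] [-0.28  0.68  0.8   1.84 -0.61  0.9  -0.84]
-1 markhi [ 0.537 -0.197  0.25 ] [-0.43  0.66  1.08  1.76 -0.64  1.13 -0.8 ]
```

```bash
cat >> h.py <<'E'
YAW=-.085;TT=0.37
A=np.array([-np.sin(TH)*np.cos(YAW),-np.sin(TH)*np.sin(YAW),np.cos(TH)])
def zt(q):return R.from_quat(q).as_matrix()[:,2]
E
python3 - <<'E'
from h import *
cap=np.array([.445,.226,.181]);q=ori(YAW,TT,1)
g=cap-.028*A+.019*zt(q)
print("grasp ik",np.round(inverse_kinematics(g,q),2),"up",np.round(inverse_kinematics([.537,-.197,.17],ori(YAW,TT-TH,1)),2))
move_to(g+.12*A,q);snap("wrist","w1");print(read_state()["time_s"],read_state()["ee_pos"])
im=cv2.imread("pics/w1.png");cv2.imwrite("pics/w1b.png",cv2.resize(im,(784,588),interpolation=cv2.INTER_CUBIC))
E
```

```text
grasp ik [-0.92  0.41  0.24  2.23  0.6   0.3   0.21] up [ 0.01  0.61  0.34  1.69 -0.19  1.02  1.9 ]
1.55 [0.40640018 0.23042065 0.24316269]
```

View pics/w1b.png

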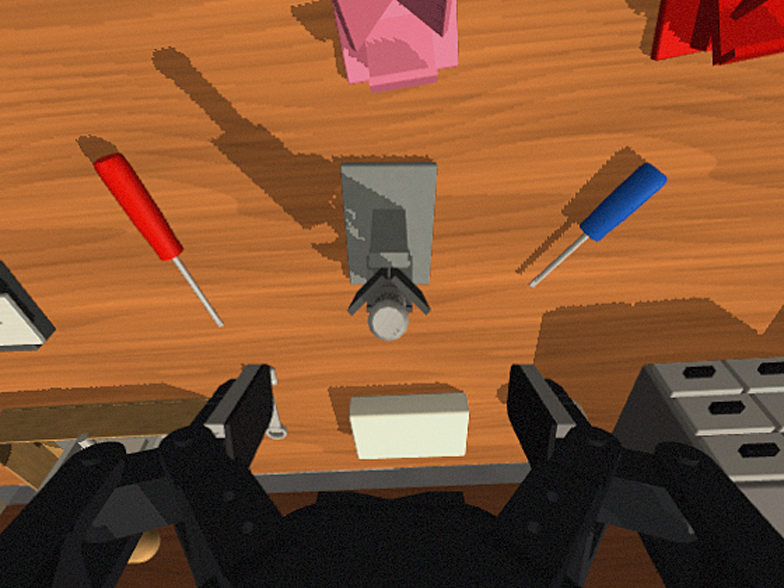

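The wrist view shows the cap face centred at (388,322) on the 1.4x picture, i.e. (277,230). The near base corners are at (341,165) and (436,163).

Run:
```python
from h import *
f=np.load("pics/w1.npz");st={"ee_pos":f["p"],"eef_rot":f["q"]};d=f["d"]
uv=[(388/1.4,322/1.4)];print("cap",pix("wrist",uv,d,st=st),pix("wrist",uv,z=.181,st=st))
b=pix("wrist",[(341/1.4,165/1.4),(436/1.4,163/1.4)],z=.008,st=st);print(b,pix("wrist",[(350/1.4,175/1.4),(425/1.4,175/1.4)],d,st=st))
v=b[1]-b[0];print("yaw",np.arctan2(-v[0],v[1]),np.linalg.norm(v)); m=b.mean(0);y=np.arctan2(-v[0],v[1]);u=np.array([np.cos(y),np.sin(y),0])
print("origin",m+.065*u,"captop",m+(.065-.027)*u)
```

```text
cap [[0.44014477 0.22681696 0.18063895]] [[0.43980523 0.22684716 0.181     ]]
[[0.41438083 0.18815211 0.008     ]
 [0.41955832 0.26968868 0.008     ]] [[0.42316225 0.19482117 0.00990327]
 [0.42868082 0.25984865 0.0099629 ]]
yaw -0.06341384535350376 0.08170078086055231
origin [0.48183893 0.22480126 0.008     ] captop [0.4548932  0.22651228 0.008     ]
```

Run:
```python
from h import *
cap=np.array([.4405,.2265,.181]);q=ori(YAW,TT,1)
g=cap-.028*A+.019*zt(q)
grip(.6,80)
move_l(g+.03*A,max_speed=.12);move_l(g,max_speed=.05)
print(read_state()["contact_force"],read_state()["time_s"])
grip(0,80);s=read_state();print(s["grip_width"],s["finger_force"],s["contact_force"],s["time_s"],s["ee_pos"],g)
snap("side","s2");snap("wrist","w2")
im=cv2.imread("pics/s2.png")[190:310,170:330];w=cv2.imread("pics/w2.png")
cv2.imwrite("pics/c2.png",np.hstack([cv2.resize(im,(400,300)),cv2.resize(w,(400,300))]))
```

```text
[-0.20245909 -0.01279334  0.21763474] 3.6167
0.22222895129499898 75.3625269141412 [-1.11129544  0.24703124  1.80849902] 4.0083 [0.46123725 0.22486882 0.13916046] [0.4612083  0.22473554 0.13898684]
```

View pics/c2.png

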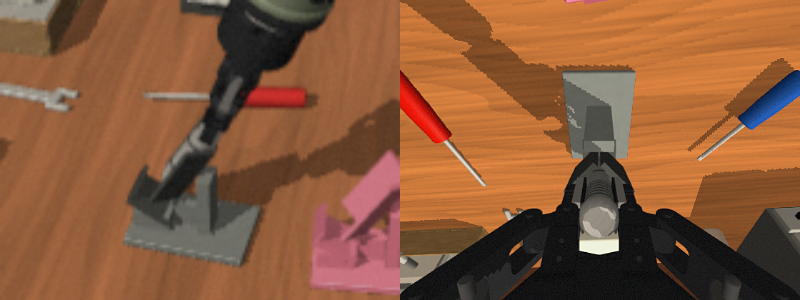

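The grasp is good: the fingers closed to 19 mm and the cap is centred between them. Next I lift the punch and carry it above the mark.

```bash
cat >> h.py <<'E'
CAP=np.array([.4405,.2265,.181]);QG=ori(YAW,TT,1);G=CAP-.028*A+.019*zt(QG)
TIPREL=R.from_quat(QG).inv().apply(CAP-.165*A-G)   # tip in the tool frame
QU=ori(YAW,TT-TH,1)
def tcp_for_tip(tip,q):return np.array(tip)-R.from_quat(q).apply(TIPREL)
E
python3 - <<'E'
from h import *
grip(0,120)
move_l(G+.12*A,max_speed=.12)
m=np.array([.537,-.198,.041])
p=tcp_for_tip(m+[0,0,.06],QU);print(TIPREL,p,np.round(inverse_kinematics(p,QU),2))
move_to(p,QU);move_l(p-[0,0,.035],max_speed=.08);dwell(.3)
s=read_state();print(s["time_s"],s["ee_pos"],s["contact_force"],s["finger_force"])
snap("side","s3");snap("top","t3");snap("wrist","w3")
im=cv2.imread("pics/s3.png")[120:210,200:320];t=cv2.imread("pics/t3.png")[155:230,300:400];w=cv2.imread("pics/w3.png")
cv2.imwrite("pics/c3.png",np.vstack([np.hstack([cv2.resize(im,(400,300)),cv2.resize(t,(400,300))]),np.hstack([cv2.resize(w,(400,300)),cv2.resize(w[130:340,140:420],(400,300))])]))
E
```

```text
[-2.04730241e-02 -2.02199890e-17  1.16461638e-01] [ 0.53417093 -0.19775895  0.21921335] [-0.09  0.57  0.49  1.66 -0.24  1.13  1.96]
8.025 [ 0.53430143 -0.1977907   0.18448587] [-0.632954   -0.52871278 -2.99129683] 115.42836647277
```

View pics/c3.png

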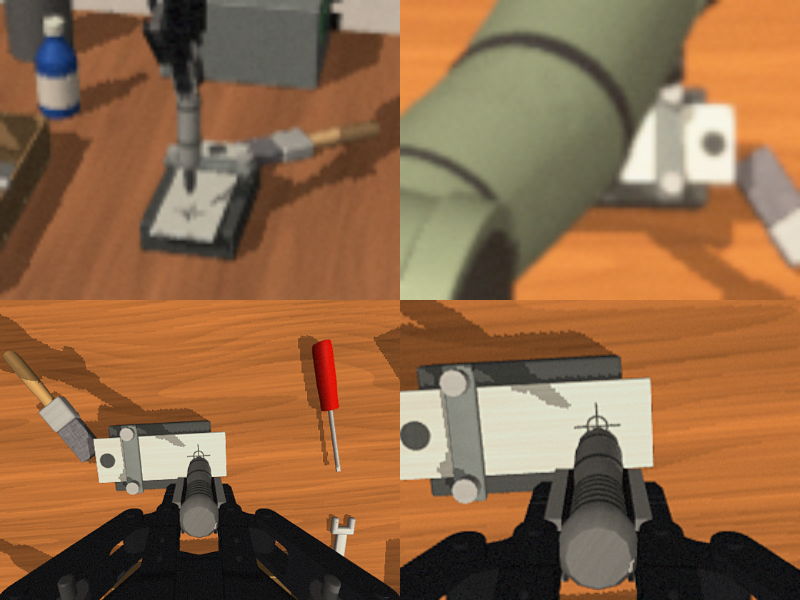

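The wrist crop (bottom right) shows the circle centre at (597,426), full-picture (277.9,218.2), with the point just below it near (598,432). In the side crop the point is at (257,177.6) and the mark at (256.4,184.2). The punch looks upright.

Run:
```python
from h import *
f=np.load("pics/w3.npz");st={"ee_pos":f["p"],"eef_rot":f["q"]}
tip=f["p"]+R.from_quat(f["q"]).apply(TIPREL);print("tip model",tip)
print("mark wrist",pix("wrist",[(277.9,218.2)],z=.041,st=st),"tip wrist",pix("wrist",[(278.5,222)],z=tip[2],st=st))
print("mark side",pix("side",[(256.4,184.2)],z=.041),"tip side",pix("side",[(257,177.6)],z=tip[2]))
# upright check: project model axis points in wrist & side
def proj(n,P):
    T=np.linalg.inv(cam_to_world(n,st));c=get_calibration(n);p=T[:3,:3]@P+T[:3,3];x=np.array([p[0]/-p[2],-p[1]/-p[2]]);x=x*(1+c["k1"]*(x@x));K=c["camera_matrix"];return (K@[*x,1])[:2].round(1)
for h in(0,.165):print(h,proj("wrist",tip+[0,0,h]),proj("side",tip+[0,0,h]))
```

```text
tip model [ 0.53710885 -0.19800101  0.06618774]
mark wrist [[ 0.53746998 -0.19826368  0.041     ]] tip wrist [[ 0.5362016  -0.19756729  0.06618774]]
mark side [[ 0.53724138 -0.19084843  0.041     ]] tip side [[ 0.53524323 -0.19347595  0.06618774]]
0 [278.1 223. ] [256.7 176.9]
0.165 [278.2 312.3] [255.9 132.8]
```

The model and the images agree to about 2 mm, so I press now.

Run:
```python
from h import *
s=read_state();p=np.array(s["ee_pos"]);f0=s["contact_force"][2];p[:2]=tcp_for_tip([.5373,-.198,.041],QU)[:2]
z0=p[2]-.025;mx=0
move_l([p[0],p[1],z0+.004],max_speed=.05);log=[]
for k in range(3,-19,-1):
    move_l([p[0],p[1],z0+k*.001],max_speed=.02)
    s=read_state();F=s["contact_force"][2]-f0;log.append((k,round((s["ee_pos"][2]-z0)*1e3,1),round(F,1)));mx=max(mx,F)
    if F>30 or (k<-8 and mx>10 and log[-2][2]<9 and F>log[-2][2]+4):break
dwell(.1);print(log,read_state()["time_s"],read_state()["contact_force"])
```

```text
[(3, np.float64(3.1), np.float64(0.2)), (2, np.float64(2.0), np.float64(-0.3)), (1, np.float64(0.9), np.float64(0.1)), (0, np.float64(-0.1), np.float64(0.3)), (-1, np.float64(-0.7), np.float64(7.5)), (-2, np.float64(-1.6), np.float64(10.3)), (-3, np.float64(-2.5), np.float64(12.0)), (-4, np.float64(-3.5), np.float64(12.9)), (-5, np.float64(-4.4), np.float64(13.3)), (-6, np.float64(-5.4), np.float64(13.3)), (-7, np.float64(-6.6), np.float64(12.1)), (-8, np.float64(-7.5), np.float64(11.5)), (-9, np.float64(-8.6), np.float64(11.3)), (-10, np.float64(-9.7), np.float64(8.1)), (-11, np.float64(-10.8), np.float64(9.0)), (-12, np.float64(-11.9), np.float64(6.8)), (-13, np.float64(-12.6), np.float64(12.7))] 13.0917 [-2.42474933 -0.72896179  9.88385583]
```

The force rose to 13 N, fell to 7 N, then rose again at the stop after about 12 mm, so the punch snapped with almost no slip. Now I return it to the rest.

Run:
```python
from h import *
p=np.array(read_state()["ee_pos"])
move_l(p+[0,0,.09],max_speed=.1)
move_to(G+.12*A,QG);move_l(G+.025*A,max_speed=.1);dwell(.2)
f0=np.array(read_state()["contact_force"])
for h in(.012,.006,.004,.003,.002,.001):
    move_l(G+h*A,max_speed=.03);s=read_state();F=np.array(s["contact_force"])-f0;print(h,F.round(1),round(F@A,1))
    if F@A>3 or np.linalg.norm(F)>8:break
print(s["time_s"]);snap("side","s4");snap("wrist","w4")
im=cv2.imread("pics/s4.png")[190:310,170:330];w=cv2.imread("pics/w4.png")
cv2.imwrite("pics/c4.png",np.hstack([cv2.resize(im,(400,300)),cv2.resize(w,(400,300))]))
```

```text
0.012 [ 2.  -0.2 -1.4] -2.2
0.006 [ 1.9 -0.2 -2.9] -3.5
0.004 [ 1.9  0.5 -2. ] -2.7
0.003 [ 1.8 -0.5 -2.4] -3.0
0.002 [ 2.5  1.4 -1.5] -2.4
0.001 [ 3.2  0.7 -1.9] -3.2
19.0333
```

View pics/c4.png

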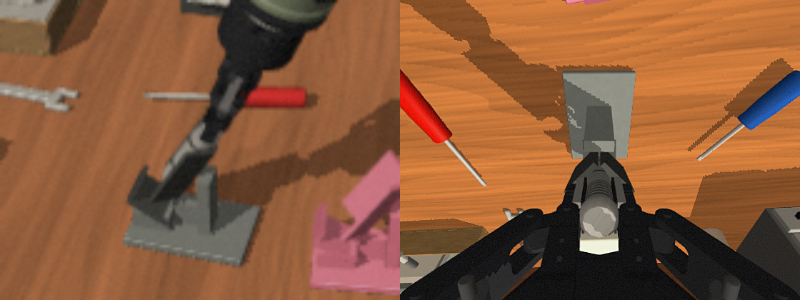

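The two views match those taken at the grasp: the punch lies in the trough. I release it, back off along the axis and check.

Run:
```python
from h import *
grip(.3);dwell(.3);grip(.8);move_l(G+.12*A,max_speed=.12);dwell(.5)
im,d,st=snap("wrist","w5");print(st["time_s"],st["contact_force"])
snap("side","s5");s=cv2.imread("pics/s5.png")[190:310,170:330]
cv2.imwrite("pics/c5.png",np.hstack([cv2.resize(s,(400,300)),cv2.resize(im[100:310,140:420,::-1],(400,300))]))
print(pix("wrist",[(388/1.4,322/1.4)],d,st=st))
```

```text
21.8 [ 0.19821805 -0.28223654 -0.08085948]
[[0.43688574 0.22592237 0.17896565]]
```

View pics/c5.png

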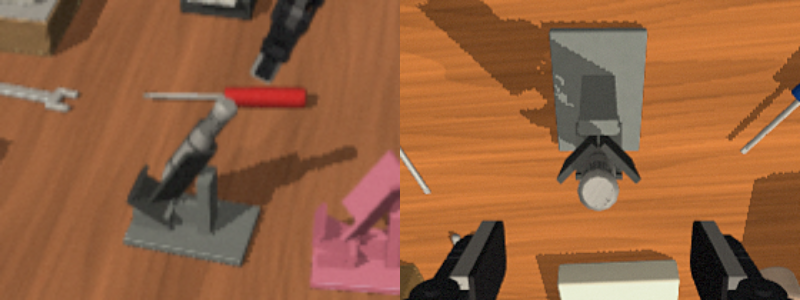

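The punch is back in the trough with its cap at (279,233), and the gripper is clear of it. I hand the job in.

```bash
python3 -c "
from rig import *
print(finish_job())"
```

```text
the job is handed in; nothing more can be done
None
```

The punch was snapped upright inside the scribed circle, laid back in its leaning rest and released, and the job was handed in at about 22 s; the hand-in returned no verdict.

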